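Release a tilt-out bin with a dowel

TASK

The tilt-out bin of the yellow organiser is caught shut. Take the wooden dowel out of the white ceramic jar, push it straight down through the round hole in the top of the organiser with the yellow bin until the spring catch lets go and the bin swings open, then stand the dowel back in the jar and let go, with the jar upright and the bin left open.

Things in the scene. Friction and masses are not known exactly. Their poses are not given: they have to be found in the camera images.
- dowel: Loose round wooden rod, 14 mm diameter, 150 mm long, about 30 g, with a red band 112 to 142 mm above its lower end. It stands upright in the jar, its top end free. Origin: centre of its lower end; z runs along it to the top end.
- jar: Loose white ceramic jar, 66 mm wide at most, 85 mm high, about 450 g, open at the top. The mouth is 48 mm wide inside, the floor 6 mm thick. Origin: centre of its underside, z up.
- yellow_hole (a point): Centre of the round hole, at top-face level, of the fixed white organiser with YELLOW bin and yellow top strip (a like GREEN one stands near; either may be left or right). Organiser 140 x 120 mm, 110 mm high; z up, x to the bin front, which faces away from the robot. Hole vertical, 32 mm wide (40 at the bevelled rim), 8 mm deep, midway across, 105 mm behind the bin front, 35 mm from the back.
- bin_yellow (a joint): Its tilt-out bin, hinged at the lower front edge: 0 to 0.06 rad caught, about 0.55 fully open; once freed a spring swings it out 60 mm in about 0.5 s and holds it. Its orange catch plate (44 x 50 mm) lies under the hole, 40 mm below the top face; springs back, 2.4 N plus 0.2 N per mm; frees the bin once pushed 8 to 9 mm (49 mm below the top face); hard stop at 16 mm (56 mm below).
Mind the look-alikes: they are no part of the job. Leave any black or red look-alike of the part that bears yellow_hole alone.

How it is judged:
On the way:
1. the dowel's lower end is down the hole of the organiser with the yellow bin (over 35 mm below the top face) with the bin swung open by more than 0.3 rad (z of dowel in the frame of yellow_hole below -0.035 m and horizontal distance between dowel and yellow_hole below 0.025 m and value of joint bin_yellow above 0.3 rad), for 0.05 s.
At the end, for the whole second after the job is handed in: Yellow bin open by over 0.4 rad; dowel standing or leaning in the jar, same end up, lower end within 30 mm of the jar axis and under 25 mm above the level of the jar underside, tilt under 0.6 rad; jar upright within 0.12 rad; both at rest (value of joint bin_yellow above 0.4 rad and horizontal distance between dowel and jar below 0.03 m and z of dowel in the frame of jar between -0.005 and 0.025 m and angle between dowel's own z axis and vertical below 0.6 rad and angle between jar's own z axis and vertical below 0.12 rad and linear speed of each of dowel, jar below 0.03 m/s); the robot touches nothing.
It fails at once if the jar is tipped by more than 0.5 rad (angle between jar's own z axis and vertical above 0.5 rad).
It also fails if it takes over 51 s, if anything falls off the work surface, if the arm or the gripper's body presses on something with over 40 N, if the wrist force passes 120 N, or if a joint passes its speed limit or range.

ROBOT

A 6-joint arm with a two-finger parallel gripper is mounted at the origin on the work surface. World frame = base frame: x ahead of the robot, y to its left, z up, the work surface at z = 0. Lengths are in m, angles in rad, forces in N, time in s.
With the tool pointing down it reaches from about 0.325 to 0.925 m from the base axis. Payload 3.1 kg.
Tool frame: the origin (TCP) lies at the very end of the fingers, on their centre line; the grasp point (between the pads) lies 19 mm behind it; y points along the fingers, x is the direction in which the jaws open and shut, and the axes are right-handed (so a half turn about y gives the same grasp; the last joint's range is limited). The gripper opens to 85 mm and grips with 20 to 120 N. Pads are 22 mm wide; open, the fingers measure 114 mm over their backs; the gripper's body (76 mm by 85 mm) begins 54 mm behind the grasp point. The pads swing forward as they close: fully open they stand 13 mm farther back than shut.
Start: joints at [-1.448, 0.217, 1.613, -0, 1.311, -0.112], TCP at [0.145, -0.608, 0.231] pointing down, gripper open.
Joint ranges: [-2.75, 2.75], [-0.78, 2.1], [0.31, 2.55], [-1.13, 4.27], [0.13, 2.63], [-2.58, 2.58]. Speed limits (rad/s): [2.79, 2.79, 3.14, 3.14, 3.14, 3.14].

INTERFACE

Orientations are given as a unit quaternion [w, x, y, z].
In Python, from station import robot gives the robot as it stands.
- The arm moves only by the shell command python3 -m pendant 'ROWS'. ROWS is JSON, one flat list of numbers, 7 for each row, row after row: the shift along the tool's x, y, z in m, then the turn, a rotation vector about the tool's x, y, z in rad, then the opening, from 0 (shut) to 1 (fully open). In form: [dx, dy, dz, rx, ry, rz, gripper, dx, dy, dz, rx, ry, rz, gripper, ...]. A call has 1 to 8 rows; each row is the pose to reach, as a shift and turn from the pose commanded when the call began, along the tool's axes at that moment; what a row does not reach only later rows make up. A row lasts 1/12 s, in which the tool goes at most 41.7 mm and 7.16 degrees, less where a joint would pass 70% of its speed; a pose out of reach is approached as far as the arm can. A call with a gripper value outside its range is refused whole. The fingers move at their own pace and stop on an object; the grip force is fixed at half the most. Time passes only in rows, so rows that repeat a pose let the fingers close. It gives the time, the measured TCP pose, the force and the opening at its end, in the units of the state.
- robot.state(): the state, without advancing time (a new reading comes with each control period).
- robot.grab_frame(name): name is "side" or "top"; returns the picture (420x560x3 uint8, blue, green, red); there is no depth.
- robot.get_calibration(name): a dict with "vertical_fov" (degrees; the focal length in pixels is half the picture's height over the tangent of half this angle, whatever the lens; pixels are square), "cx", "cy" (the principal point, pixels), "extrinsics" (4x4, takes a point from world to camera coordinates). Camera axes: x right, y up, looking along -z (the intrinsics and any distortion apply to the point x, -y, -z); pixel columns grow to the right and rows downward; lengths in m; the calibration is good to about 2 mm. A picture is of the moment at which its call begins. get_calibration takes no time and is no camera call.
- robot.job_done(): hands the job in, once; it reports no verdict.
The state is a dict: "t": time; "q": joint angles; "joint_velocities": joint speeds; "effort": joint torques, N m; "eef_pos": TCP position; "tool_rot": TCP orientation; "ft_force": force on the tool from outside, world axes, zero at the start; "moment": the same for the moment, N m; "width": finger opening in m.
Only numpy, scipy, OpenCV 4.12 (cv2) and the standard library are available. Lean on these libraries where they do the work, as an engineer would, in place of code of your own. Each camera call takes 0.05 s, during which the arm holds its last target.

## Working session

There is one attempt and no reset: what is moved stays moved. The work goes in short steps, Python scripts to look and compute and a shell command to move; the robot and the scene stay as the last step left them, time stands still between calls to the robot, and variables do not carry over. Pictures are saved under pics/ and viewed, and the job is handed in when it is done.

```bash
ls; mkdir -p pics
python3 - <<'E'
from station import robot
import cv2
s=robot.state();print(s)
for n in("side","top"):
    cv2.imwrite(f"pics/{n}0.png",robot.grab_frame(n));print(n,robot.get_calibration(n))
E
```

```text
pics
{'t': 0.0, 'q': array([-1.44819007e+00,  2.17767909e-01,  1.61497307e+00,  1.70055722e-05,
        1.31127363e+00, -1.12187145e-01]), 'joint_velocities': array([ 5.61078215e-05, -1.09241221e-03,  1.91301237e-03, -8.11435217e-05,
        1.16272012e-03, -3.35992219e-04]), 'effort': array([ 6.75328301e-04, -3.96840799e+01, -3.03853154e+01, -8.81220217e-05,
        9.65061947e-03, -1.29851290e-07]), 'eef_pos': array([ 0.14533361, -0.60701586,  0.2299394 ]), 'tool_rot': array([ 0.55572716, -0.55451425,  0.43860029, -0.43739119]), 'ft_force': array([-0.02979254,  0.73262873,  0.60313842]), 'moment': array([-0.00211905,  0.00725204, -0.0002307 ]), 'width': 0.08555465841456651}
side {'vertical_fov': 55.67359409869603, 'cx': 278.66289572182745, 'cy': 207.80015865383436, 'extrinsics': array([[ 0.96525693, -0.26112722,  0.00957222, -0.45491247],
       [ 0.16472499,  0.6365258 ,  0.75345908, -0.1837361 ],
       [-0.20284164, -0.72570482,  0.65742512, -0.84038522],
       [ 0.        ,  0.        ,  0.        ,  1.        ]])}
top {'vertical_fov': 46.92538149005984, 'cx': 278.68993617504515, 'cy': 210.53712811301082, 'extrinsics': array([[ 0.0113035 , -0.99979843, -0.01659334,  0.06396266],
       [ 0.99759819,  0.01014142,  0.06852005, -0.48037013],
       [-0.06833795, -0.01732801,  0.99751174, -1.13301381],
       [ 0.        ,  0.        ,  0.        ,  1.        ]])}
```

View pics/side0.png

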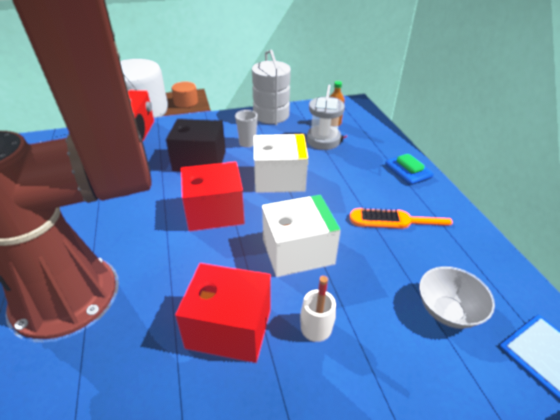

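View pics/top0.png

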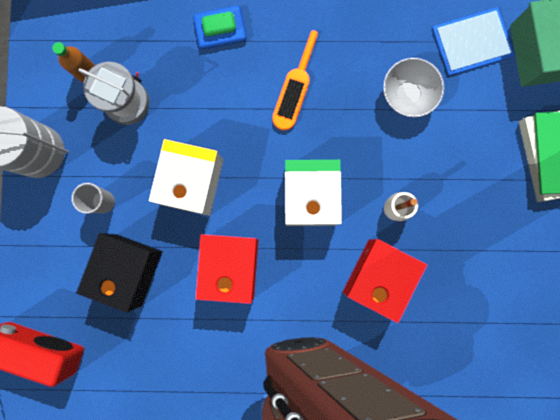

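```bash
cat > h.py <<'E'
import numpy as np,cv2
from station import robot
def cal(n):
    c=robot.get_calibration(n);f=210/np.tan(np.radians(c['vertical_fov'])/2);return f,c['cx'],c['cy'],np.array(c['extrinsics'])
def ray(n,u,v):
    f,cx,cy,E=cal(n);d=np.array([(u-cx)/f,-(v-cy)/f,-1.]);R=E[:3,:3];return -R.T@E[:3,3],R.T@d
def onz(n,u,v,z):
    o,d=ray(n,u,v);return o+d*(z-o[2])/d[2]
def proj(n,p):
    f,cx,cy,E=cal(n);q=E[:3,:3]@np.array(p)+E[:3,3];return cx+f*q[0]/-q[2],cy-f*q[1]/-q[2]
def tri(a,b):
    (o1,d1),(o2,d2)=ray('top',*a),ray('side',*b)
    t=np.linalg.lstsq(np.c_[d1,-d2],o2-o1,rcond=None)[0];p,q=o1+t[0]*d1,o2+t[1]*d2;return (p+q)/2,np.linalg.norm(p-q)
def crop(src,dst,x,y,w,h,k):
    im=cv2.imread(src)[y:y+h,x:x+w];cv2.imwrite(dst,cv2.resize(im,None,fx=k,fy=k,interpolation=cv2.INTER_CUBIC))
E
python3 - <<'E'
from h import *
a=cv2.imread('pics/top0.png');b=cv2.imread('pics/side0.png')
g=lambda im,x,y,w,h:cv2.resize(im[y:y+h,x:x+w],(400,300),interpolation=cv2.INTER_CUBIC)
o=np.vstack([np.hstack([g(a,140,130,100,75+15),g(a,370,180,80,60)]),np.hstack([g(b,240,125,80,60),g(b,280,270,100,75)])])
cv2.imwrite('pics/crop0.png',o)
def cent(im,x,y,w,h,lo,hi):
    m=cv2.inRange(cv2.cvtColor(im[y:y+h,x:x+w],cv2.COLOR_BGR2HSV),lo,hi);M=cv2.moments(m,True);print(M['m00']);return x+M['m10']/M['m00'],y+M['m01']/M['m00'],m
for n,(x,y,w,h) in {'hole':(165,175,30,30),'green':(300,195,28,26)}.items():
    u,v,m=cent(a,x,y,w,h,(3,100,50),(20,255,255));print(n,u,v,cv2.boundingRect(m),onz('top',u,v,.11),onz('top',u,v,.07))
E
```

```text
129.0
hole 179.32558139534885 191.0 (8, 10, 13, 13) [0.51410297 0.28639443 0.11      ] [0.51839212 0.29539509 0.07      ]
136.0
green 312.7647058823529 207.1691176470588 (7, 6, 13, 13) [ 0.4814096  -0.00679852  0.11      ] [ 0.48445821 -0.00892292  0.07      ]
```

View pics/crop0.png

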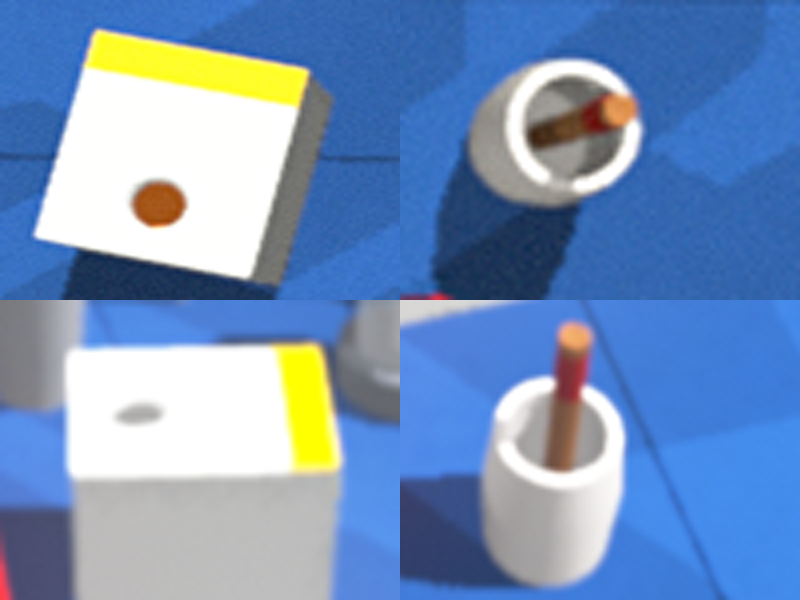

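Run:
```python
from h import *
a=cv2.imread('pics/top0.png');b=cv2.imread('pics/side0.png')
hs=cv2.cvtColor(a,cv2.COLOR_BGR2HSV)
def face(x,y,w,h,lo,hi):
    r=hs[y:y+h,x:x+w];m=cv2.inRange(r,(0,0,225),(180,60,255))|cv2.inRange(r,lo,hi)
    m=cv2.morphologyEx(m,cv2.MORPH_CLOSE,np.ones((3,3)))
    c=max(cv2.findContours(m,cv2.RETR_EXTERNAL,cv2.CHAIN_APPROX_NONE)[0],key=cv2.contourArea)
    p=cv2.approxPolyDP(cv2.convexHull(c),6,True)[:,0]+[x,y];return p
for A in [(140,130,100,95,(22,120,120),(35,255,255)),(275,150,80,85,(40,100,80),(85,255,255))]:
    p=face(*A);P=np.array([onz('top',*q,.11) for q in p]);print(p.tolist());print(P.round(4),np.linalg.norm(P-np.roll(P,-1,0),axis=1))
print('hole',tri((179.3,191),(267.8,147.6)))
print('dtop',tri((414,201.6),(323.75,280)))
print('mouth',tri((404.6,205),(318.75,302.5)))
```

```text
[[164, 140], [216, 151], [201, 212], [149, 200]]
[[0.6273 0.3234 0.11  ]
 [0.6036 0.2074 0.11  ]
 [0.4683 0.2376 0.11  ]
 [0.4936 0.3528 0.11  ]] [0.11834615 0.13860068 0.11790278 0.13691312]
[[338, 159], [341, 222], [286, 223], [285, 161]]
[[ 0.588  -0.0615  0.11  ]
 [ 0.4497 -0.0684  0.11  ]
 [ 0.4462  0.0513  0.11  ]
 [ 0.5826  0.0549  0.11  ]] [0.13854589 0.11968942 0.13644959 0.1164461 ]
hole (array([0.51584245, 0.2870756 , 0.10612193]), np.float64(0.0026892323633871057))
dtop (array([ 0.49177026, -0.21536938,  0.15378665]), np.float64(0.00015506707508450607))
mouth (array([ 0.48969988, -0.21221742,  0.08559753]), np.float64(0.0009612926436023109))
```

Run:
```python
from h import *
from scipy.spatial.transform import Rotation as Ro
s=robot.state();R=Ro.from_quat(s['tool_rot'],scalar_first=True).as_matrix();print(R.round(3),s['eef_pos'])
for z in(.006,.01):print(onz('top',398,207.5,z))
# expected projections
J=(.49,-.2122)
print(proj('top',(*J,0)),proj('side',(*J,0)))
g=np.array([.4915,-.2145,.231]);print('shift',R.T@(g-s['eef_pos']))
crop('pics/top0.png','pics/c1.png',380,185,50,40,14)
```

```text
[[ 0.233 -0.     0.973]
 [-0.973  0.002  0.233]
 [-0.002 -1.     0.   ]] [ 0.14532653 -0.60711905  0.23009223]
[ 0.4905885 -0.2159005  0.006    ]
[ 0.49027931 -0.21498496  0.01      ]
(np.float64(395.88271539725315), np.float64(207.9154133714656)) (np.float64(315.8480606770314), np.float64(328.29722795452074))
shift [-3.01326269e-01 -1.51486769e-04  4.28005923e-01]
```

View pics/c1.png

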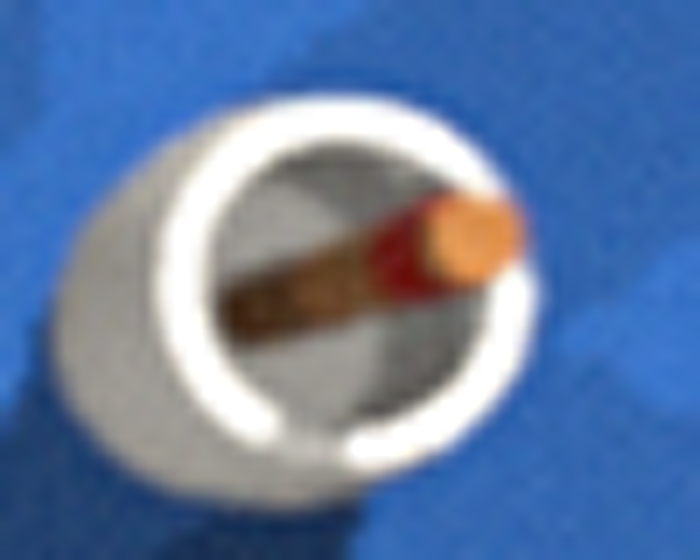

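Candidates, in top-view pixels:
- **Holes:** yellow (179,191), green (313,207), red (224,284), red (380,295), black (108,288). I choose yellow, with its strip at (190,150). Three measurements agree on x,y ≈ (0.515, 0.287) and on the face size.
- **Vessels:** white jar (403,206), grey cup (92,198), bowl (413,87). I choose the jar with the red-banded dowel.

The crop shows the dowel top at about (414,201.5). The dowel stands nearly vertical, close to (0.491,-0.215), and its measured top at 0.154 m fits the 0.156 m expected.

```bash
python3 -m pendant '[-0.019,0,0.027,0,0,0,1,-0.038,0,0.054,0,0,0,1,-0.057,0,0.081,0,0,0,1,-0.076,0,0.108,0,0,0,1,-0.095,0,0.135,0,0,0,1,-0.114,0,0.162,0,0,0,1,-0.133,0,0.189,0,0,0,1,-0.152,0,0.216,0,0,0,1]'
python3 -m pendant '[-0.019,0,0.027,0,0,0,1,-0.038,0,0.054,0,0,0,1,-0.057,0,0.081,0,0,0,1,-0.076,0,0.108,0,0,0,1,-0.095,0,0.135,0,0,0,1,-0.114,0,0.162,0,0,0,1,-0.133,0,0.189,0,0,0,1,-0.149,0,0.212,0,0,0,1]'
python3 -m pendant '[0,0,0,0,0,0,1,0,0,0,0,0,0,1]'
python3 - <<'E'
from h import *
cv2.imwrite('pics/t1.png',robot.grab_frame('top'));cv2.imwrite('pics/s1.png',robot.grab_frame('side'))
print(robot.state())
E
```

```text
t: 0.77
eef_pos: [0.3207, -0.4081, 0.2308]
tool_rot: [0.555, -0.555, 0.438, -0.438]
ft_force: [0.5, -0.8, -0.2]
width: 0.0852
t: 1.43
eef_pos: [0.4924, -0.2135, 0.2308]
tool_rot: [0.555, -0.555, 0.438, -0.437]
ft_force: [-0.0, -1.4, -0.4]
width: 0.0855
t: 1.6
eef_pos: [0.4919, -0.2143, 0.2307]
tool_rot: [-0.556, 0.556, -0.438, 0.437]
ft_force: [-0.5, -0.4, -0.3]
width: 0.0856
{'t': 1.7, 'q': array([-5.44609805e-01,  2.90398963e-02,  1.82226170e+00, -7.46099238e-04,
        1.29136483e+00,  7.91523961e-01]), 'joint_velocities': array([-0.02144377, -0.00471716,  0.00068294,  0.00278836, -0.00040122,
        0.00108738]), 'effort': array([ 6.25716895e-01, -3.13915980e+01, -3.02507865e+01,  3.89162544e-02,
        1.55651123e-04, -6.87971824e-04]), 'eef_pos': array([ 0.49099516, -0.21581776,  0.23081406]), 'tool_rot': array([-0.55484012,  0.55543679, -0.43831938,  0.43762832]), 'ft_force': array([-0.12101411,  0.00258851,  0.85664348]), 'moment': array([-0.01874504, -0.01557112, -0.0107943 ]), 'width': 0.08537058307300967}
```

Run:
```python
from h import *
a=cv2.imread('pics/t1.png')[130:280,310:510];b=cv2.imread('pics/s1.png')[220:370,220:420]
cv2.imwrite('pics/c2.png',np.hstack([cv2.resize(a,(400,300)),cv2.resize(b,(400,300))]))
```

```text
(no output)
```

View pics/c2.png

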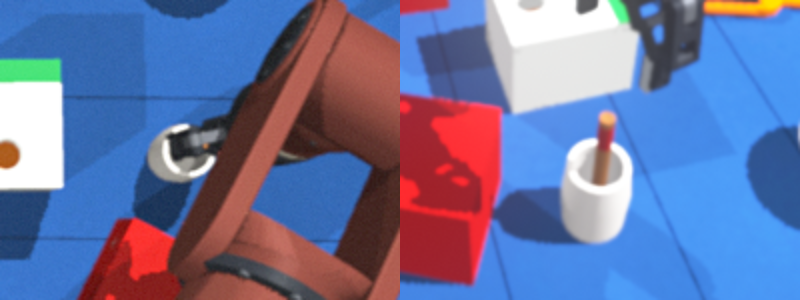

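View pics/s1.png

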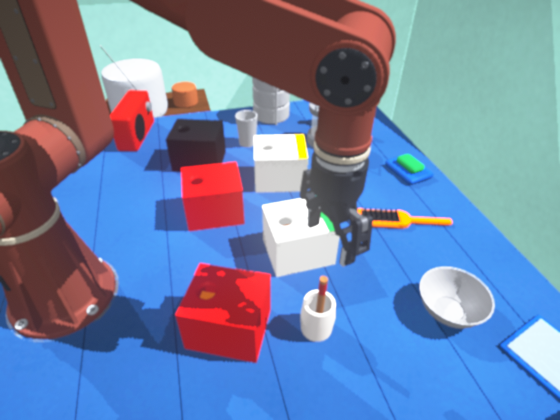

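```bash
python3 - <<'E'
from h import *
print(proj('side',(.491,-.2155,.244)),proj('side',(.4914,-.2154,.154)))
E
python3 -m pendant '[0,0.015,0,0,0,0,1,0,0.035,0,0,0,0,1,0,0.055,0,0,0,0,1,0,0.075,0,0,0,0,1,0,0.095,0,0,0,0,1,0,0.115,0,0,0,0,1,0,0.126,0,0,0,0,1,0,0.126,0,0,0,0,1]'
python3 - <<'E'
from h import *
cv2.imwrite('pics/s2.png',robot.grab_frame('side'))
crop('pics/s2.png','pics/c3.png',260,220,120,130,4)
E
```

```text
(np.float64(328.2069955628276), np.float64(243.6535453058961)) (np.float64(323.6084776593043), np.float64(279.97416850996456))
t: 2.37
eef_pos: [0.4886, -0.2152, 0.1021]
tool_rot: [-0.554, 0.555, -0.441, 0.436]
ft_force: [-0.1, 0.6, 0.1]
width: 0.0855
```

View pics/c3.png

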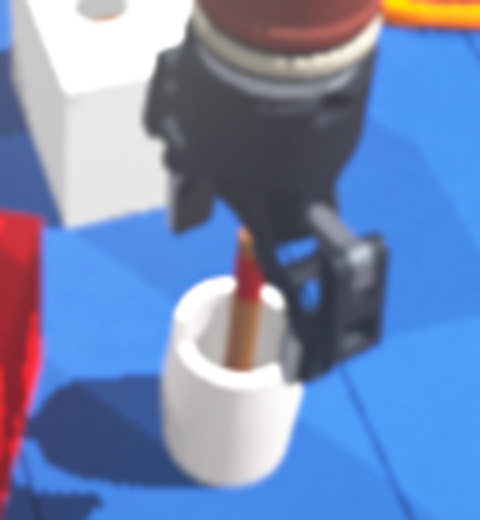

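The side crop shows the dowel between the open fingers, with the tips above the jar rim. I'll close on it.

```bash
python3 -m pendant '[0,0,0,0,0,0,0.5,0,0,0,0,0,0,0.3,0,0,0,0,0,0,0.15,0,0,0,0,0,0,0,0,0,0,0,0,0,0,0,0,0,0,0,0,0,0,0,0,0,0,0,0,0,0,0,0,0,0,0]'
python3 -m pendant '[0,0,0,0,0,0,0,0,0,0,0,0,0,0]'
python3 - <<'E'
from h import *
cv2.imwrite('pics/s3.png',robot.grab_frame('side'))
crop('pics/s3.png','pics/c4.png',260,220,120,130,4)
E
```

```text
t: 3.08
eef_pos: [0.4921, -0.2155, 0.106]
tool_rot: [0.555, -0.555, 0.438, -0.438]
ft_force: [0.5, 1.3, 3.7]
width: 0.0125
t: 3.25
eef_pos: [0.4921, -0.2155, 0.1059]
tool_rot: [0.555, -0.555, 0.438, -0.438]
ft_force: [0.1, 1.9, 5.1]
width: 0.0126
```

View pics/c4.png

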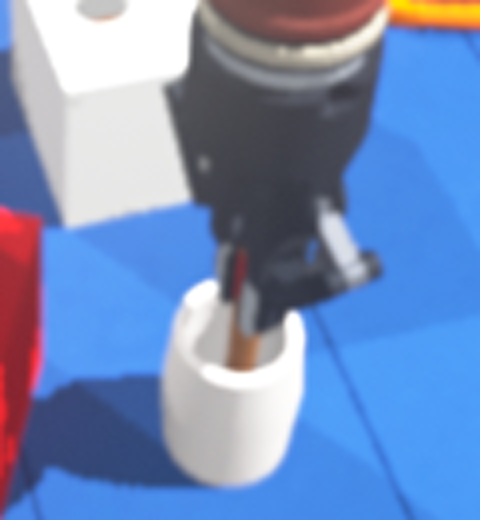

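The side crop shows the dowel clamped at the red band, width 12.6 mm. Lifting.

```bash
python3 -m pendant '[0,-0.01,0,0,0,0,0,0,-0.03,0,0,0,0,0,0,-0.055,0,0,0,0,0,0,-0.08,0,0,0,0,0,0,-0.105,0,0,0,0,0,0,-0.13,0,0,0,0,0,0,-0.155,0,0,0,0,0,0,-0.17,0,0,0,0,0]'
python3 -m pendant '[0,0,0,0,0,0,0,0,0,0,0,0,0,0]'
python3 - <<'E'
from h import *
cv2.imwrite('pics/s4.png',robot.grab_frame('side'));cv2.imwrite('pics/t4.png',robot.grab_frame('top'))
crop('pics/s4.png','pics/c5.png',260,150,120,200,3)
from scipy.spatial.transform import Rotation as Ro
s=robot.state();R=Ro.from_quat(s['tool_rot'],scalar_first=True).as_matrix();print(s['eef_pos'],s['width'],s['ft_force'])
print(R.T@(np.array([.515,.287,s['eef_pos'][2]])-s['eef_pos']))
for z in(.155,.17,.18):print(proj('side',(*s['eef_pos'][:2],z)))
E
```

```text
t: 3.97
eef_pos: [0.4924, -0.2163, 0.2786]
tool_rot: [-0.555, 0.555, -0.436, 0.44]
ft_force: [1.0, -0.5, -0.3]
width: 0.0128
t: 4.13
eef_pos: [0.4919, -0.2159, 0.276]
tool_rot: [-0.555, 0.555, -0.437, 0.439]
ft_force: [-0.9, -0.8, -0.5]
width: 0.0123
[ 0.49064101 -0.21507655  0.27335616] 0.012711189856022053 [-0.30359787  0.03414574 -0.80606505]
[-0.48263678  0.00063404  0.1404833 ]
(np.float64(323.1755637994054), np.float64(279.5486471138975))
(np.float64(323.91367370772065), np.float64(273.91374874975554))
(np.float64(324.4178997470793), np.float64(270.06437286097366))
```

View pics/c5.png

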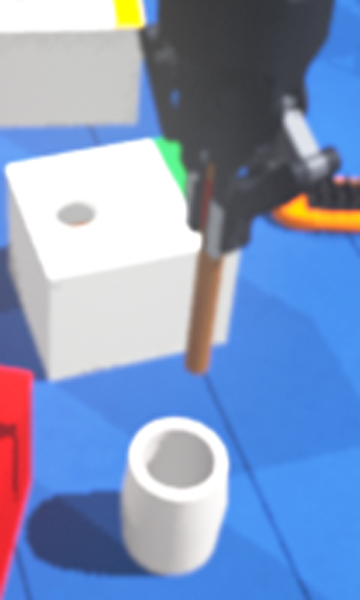

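```bash
python3 -m pendant '[-0.015,0,0.004,0,0,0,0,-0.045,0,0.013,0,0,0,0,-0.076,0,0.022,0,0,0,0,-0.107,0,0.031,0,0,0,0,-0.138,0,0.04,0,0,0,0,-0.169,0,0.049,0,0,0,0,-0.2,0,0.058,0,0,0,0,-0.231,0,0.067,0,0,0,0]'
python3 -m pendant '[-0.031,0,0.009,0,0,0,0,-0.062,0,0.018,0,0,0,0,-0.093,0,0.027,0,0,0,0,-0.124,0,0.036,0,0,0,0,-0.155,0,0.045,0,0,0,0,-0.186,0,0.054,0,0,0,0,-0.217,0,0.063,0,0,0,0,-0.24,0,0.07,0,0,0,0]'
python3 -m pendant '[-0.0125,0,0.003,0,0,0,0,-0.0125,0,0.003,0,0,0,0,-0.0125,0,0.003,0,0,0,0,-0.0125,0,0.003,0,0,0,0]'
python3 - <<'E'
from h import *
cv2.imwrite('pics/s5.png',robot.grab_frame('side'));cv2.imwrite('pics/t5.png',robot.grab_frame('top'))
crop('pics/s5.png','pics/c6.png',220,50,130,145,4)
s=robot.state();print(s['eef_pos'],s['width'],s['ft_force'])
for z in(.11,.17,.176,.18):print(z,proj('side',(.515,.287,z)))
E
```

```text
t: 4.9
eef_pos: [0.5016, 0.0263, 0.2728]
tool_rot: [-0.554, 0.556, -0.439, 0.437]
ft_force: [0.7, -0.9, -0.4]
width: 0.0123
t: 5.57
eef_pos: [0.5138, 0.2764, 0.2724]
tool_rot: [-0.554, 0.557, -0.439, 0.437]
ft_force: [0.2, -0.8, 0.3]
width: 0.0126
t: 5.9
eef_pos: [0.515, 0.2858, 0.2743]
tool_rot: [-0.554, 0.556, -0.438, 0.438]
ft_force: [-0.7, -0.1, -0.8]
width: 0.0128
[0.51538465 0.28575005 0.27497633] 0.012537668145911377 [-0.08704873 -0.04380752  0.49597884]
0.11 (np.float64(267.0005321464731), np.float64(146.47776172708822))
0.17 (np.float64(266.7781061607164), np.float64(126.89086587409652))
0.176 (np.float64(266.75493326538583), np.float64(124.85025409077691))
0.18 (np.float64(266.73938652006905), np.float64(123.48120325646515))
```

View pics/c6.png

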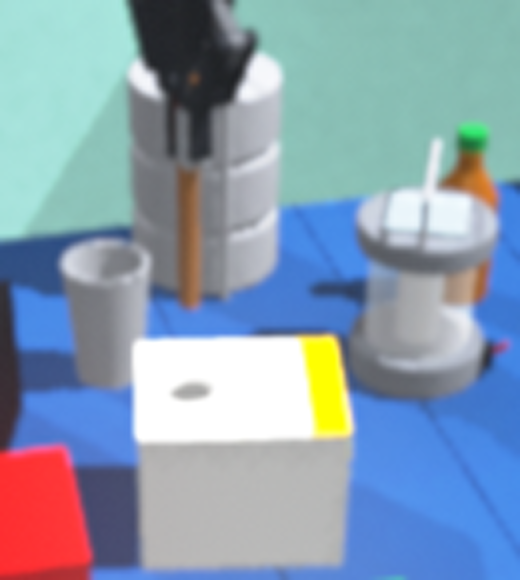

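View pics/t5.png

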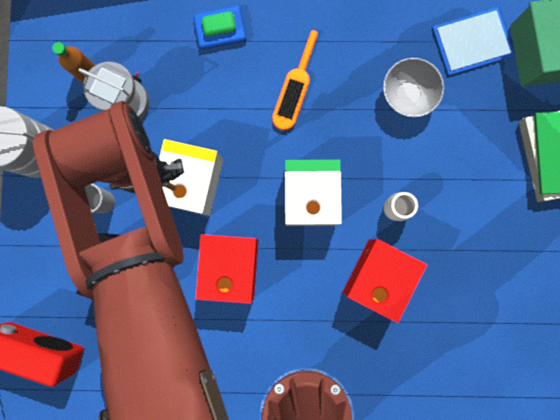

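Run:
```python
from h import *
crop('pics/t5.png','pics/c7.png',150,140,70,80,7)
for z in(.11,.176,.2):print(z,proj('top',(.515,.287,z)))
```

```text
0.11 (np.float64(179.06144969502992), np.float64(190.5913951835256))
0.176 (np.float64(171.95554172911665), np.float64(187.081868293622))
0.2 (np.float64(169.13332582538698), np.float64(185.68800805074173))
```

View pics/c7.png

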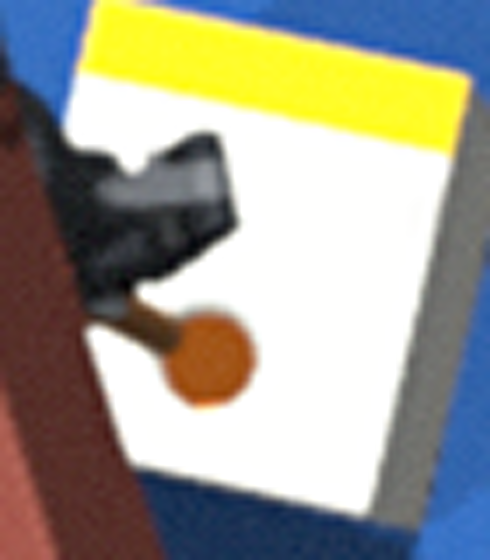

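Run:
```python
from h import *
print(tri((173.5,187.7),(267.3,125)),tri((179.3,191),(267.6,147.3)))
```

```text
(array([0.51453276, 0.28320786, 0.17760489]), np.float64(0.0019637559804867068)) (array([0.51548228, 0.28685688, 0.10729229]), np.float64(0.002212361605632243))
```

```bash
python3 -m pendant '[-0.002,0.01,0,0,0,0,0,-0.002,0.025,0,0,0,0,0,-0.002,0.04,0,0,0,0,0,-0.002,0.055,0,0,0,0,0,-0.002,0.07,0,0,0,0,0,-0.002,0.085,0,0,0,0,0,-0.002,0.095,0,0,0,0,0,-0.002,0.095,0,0,0,0,0]'
python3 - <<'E'
from h import *
cv2.imwrite('pics/s6.png',robot.grab_frame('side'));crop('pics/s6.png','pics/c8.png',220,50,130,145,4)
print(robot.state()['eef_pos'],robot.state()['ft_force'])
E
```

```text
t: 6.67
eef_pos: [0.5128, 0.2877, 0.1768]
tool_rot: [-0.553, 0.557, -0.439, 0.437]
ft_force: [-0.3, 0.0, -0.4]
width: 0.0128
[0.51375215 0.28820676 0.17847176] [ 0.17015873 -0.35180312  0.14161829]
```

View pics/c8.png

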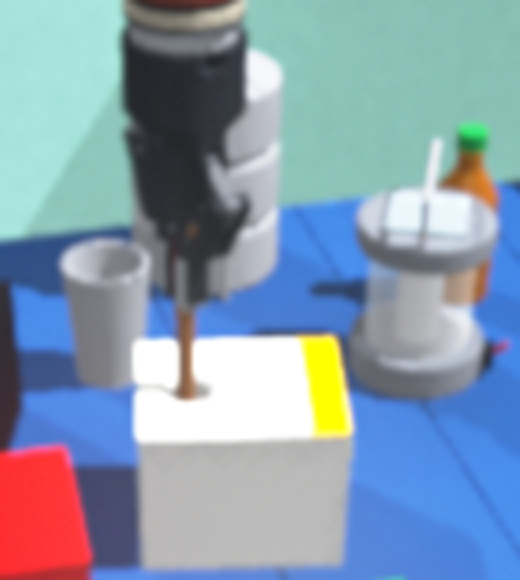

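The dowel is inside the hole without contact: its entry is at about (266,149), with the hole at (267.5,147.5). Now pressing.

```bash
python3 -m pendant '[0,0.005,0.001,0,0,0,0,0,0.01,0.001,0,0,0,0,0,0.014,0.001,0,0,0,0,0,0.018,0.001,0,0,0,0,0,0.021,0.001,0,0,0,0,0,0.024,0.001,0,0,0,0,0,0.024,0.001,0,0,0,0,0,0.024,0.001,0,0,0,0]'
python3 - <<'E'
from h import *
cv2.imwrite('pics/s7.png',robot.grab_frame('side'));crop('pics/s7.png','pics/c9.png',220,50,130,145,4)
print(robot.state()['eef_pos'],robot.state()['ft_force'])
E
```

```text
t: 7.38
eef_pos: [0.5167, 0.2898, 0.1571]
tool_rot: [0.556, -0.554, 0.438, -0.438]
ft_force: [1.3, -0.1, 4.2]
width: 0.0127
[0.51666082 0.28973016 0.15713207] [ 1.33803159 -0.21975695  3.83405045]
```

View pics/c9.png

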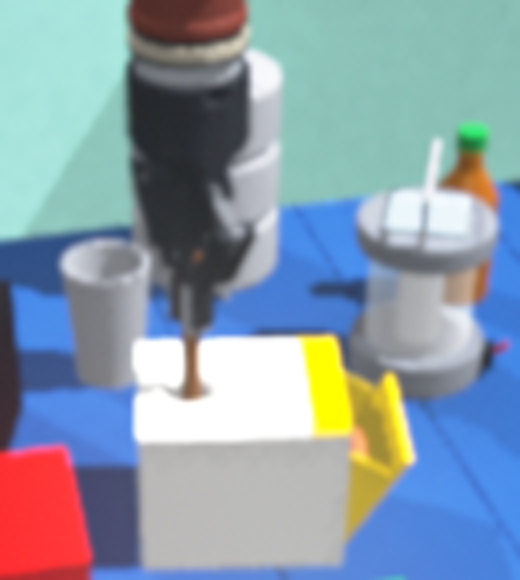

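The yellow bin has swung out at about (318,162). I'll hold briefly, confirm, then withdraw.

```bash
python3 -m pendant '[0,0,0,0,0,0,0,0,0,0,0,0,0,0,0,0,0,0,0,0,0,0,0,0,0,0,0,0,0,0,0,0,0,0,0,0,0,0,0,0,0,0]'
python3 - <<'E'
from h import *
cv2.imwrite('pics/s8.png',robot.grab_frame('side'));crop('pics/s8.png','pics/c10.png',220,50,130,145,4)
E
python3 -m pendant '[0,-0.01,0,0,0,0,0,0,-0.025,0,0,0,0,0,0,-0.04,0,0,0,0,0,0,-0.055,0,0,0,0,0,0,-0.07,0,0,0,0,0,0,-0.085,0,0,0,0,0,0,-0.1,0,0,0,0,0,0,-0.12,0,0,0,0,0]'
python3 -m pendant '[0,0,0,0,0,0,0,0,0,0,0,0,0,0]'
python3 - <<'E'
from h import *
cv2.imwrite('pics/s9.png',robot.grab_frame('side'));cv2.imwrite('pics/t9.png',robot.grab_frame('top'))
a=cv2.imread('pics/s9.png')[50:200,220:350];b=cv2.imread('pics/t9.png')[120:220,100:240];c=cv2.imread('pics/t9.png')[180:230,375:435]
cv2.imwrite('pics/c11.png',np.hstack([cv2.resize(a,(260,300)),cv2.resize(b,(350,250)).__class__(0) if 0 else cv2.resize(b,(280,300)),cv2.resize(c,(250,300))]))
s=robot.state();print(s['eef_pos'],s['width'],s['ft_force'])
E
```

```text
t: 7.93
eef_pos: [0.5163, 0.2896, 0.1566]
tool_rot: [0.556, -0.555, 0.438, -0.438]
ft_force: [1.8, 0.8, 3.8]
width: 0.0125
t: 8.65
eef_pos: [0.5127, 0.2883, 0.2738]
tool_rot: [-0.552, 0.558, -0.44, 0.436]
ft_force: [-0.1, 0.3, -1.3]
width: 0.0128
t: 8.82
eef_pos: [0.5151, 0.2893, 0.2762]
tool_rot: [-0.555, 0.556, -0.438, 0.438]
ft_force: [0.1, -0.6, -1.1]
width: 0.0122
[0.51430498 0.28886506 0.27406163] 0.01240049072071525 [-0.20002881  0.31225533 -0.04780801]
```

View pics/c10.png

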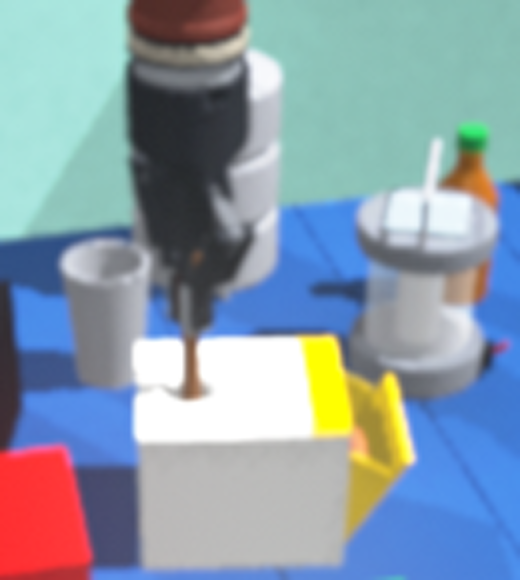

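View pics/c11.png

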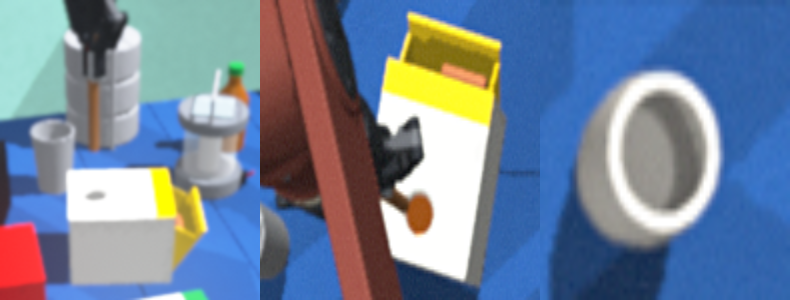

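The bin stays open at (318,162), and the dowel is clear of the hole. Re-measuring the jar mouth before placing.

Run:
```python
from h import *
for n,(x,y,w,h),T in(('t9',(375,180,65,55),190),('s9',(290,280,60,65),215)):
    im=cv2.imread(f'pics/{n}.png')[y:y+h,x:x+w];hs=cv2.cvtColor(im,cv2.COLOR_BGR2HSV)
    m=cv2.inRange(hs,(0,0,T),(180,70,255));c=max(cv2.findContours(m,cv2.RETR_EXTERNAL,cv2.CHAIN_APPROX_NONE)[0],key=cv2.contourArea)
    e=cv2.fitEllipse(c);print(n,e[0][0]+x,e[0][1]+y,e[1:],cv2.contourArea(c))
print(onz('top',404.6,205.8,.085))
a=cv2.imread('pics/s9.png')[280:345,285:355];cv2.imwrite('pics/c12.png',cv2.resize(a,None,fx=6,fy=6,interpolation=cv2.INTER_CUBIC))
```

```text
t9 404.0933837890625 204.74944305419922 ((25.9864559173584, 26.83272933959961), 123.65969848632812) 546.0
s9 320.7499370574951 308.6767864227295 ((29.41289520263672, 47.57810974121094), 162.10694885253906) 868.0
[ 0.48842779 -0.21248484  0.085     ]
```

View pics/c12.png

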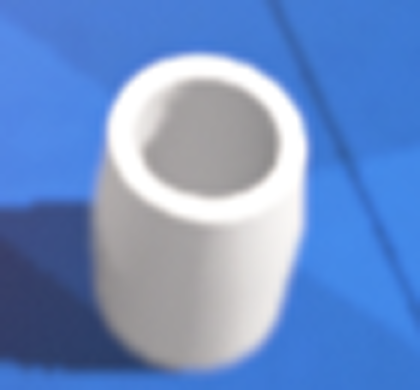

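```bash
python3 -m pendant '[0.015,0,-0.004,0,0,0,0,0.045,0,-0.013,0,0,0,0,0.076,0,-0.022,0,0,0,0,0.107,0,-0.031,0,0,0,0,0.138,0,-0.04,0,0,0,0,0.169,0,-0.049,0,0,0,0,0.2,0,-0.058,0,0,0,0,0.231,0,-0.067,0,0,0,0]'
python3 -m pendant '[0.031,0,-0.009,0,0,0,0,0.062,0,-0.018,0,0,0,0,0.093,0,-0.027,0,0,0,0,0.124,0,-0.036,0,0,0,0,0.155,0,-0.045,0,0,0,0,0.186,0,-0.055,0,0,0,0,0.217,0,-0.064,0,0,0,0,0.238,0,-0.07,0,0,0,0]'
python3 -m pendant '[0.011,0,-0.0035,0,0,0,0,0.011,0,-0.0035,0,0,0,0,0.011,0,-0.0035,0,0,0,0,0.011,0,-0.0035,0,0,0,0]'
python3 - <<'E'
from h import *
print(tri((404.1,204.75),(319.5,303)))
cv2.imwrite('pics/s10.png',robot.grab_frame('side'));cv2.imwrite('pics/t10.png',robot.grab_frame('top'))
a=cv2.imread('pics/s10.png')[200:350,260:380];b=cv2.imread('pics/t10.png')[160:260,360:460]
cv2.imwrite('pics/c13.png',np.hstack([cv2.resize(a,(400,500)),cv2.resize(b,(400,500))[:, :]]))
s=robot.state();print(s['eef_pos'],s['width'],s['ft_force'],proj('top',(.49,-.21,.176)),proj('side',(.49,-.212,.176)))
E
```

```text
t: 9.58
eef_pos: [0.5026, 0.047, 0.2745]
tool_rot: [-0.554, 0.556, -0.439, 0.437]
ft_force: [0.2, -1.0, -0.6]
width: 0.0123
t: 10.25
eef_pos: [0.4896, -0.2013, 0.2745]
tool_rot: [-0.554, 0.555, -0.44, 0.438]
ft_force: [-0.5, 0.7, -1.2]
width: 0.0124
t: 10.58
eef_pos: [0.4905, -0.2088, 0.2756]
tool_rot: [0.555, -0.555, 0.438, -0.437]
ft_force: [0.2, -0.1, -1.0]
width: 0.0127
(array([ 0.49095127, -0.21186679,  0.08305913]), np.float64(5.402061909107998e-05))
[ 0.49084992 -0.20859128  0.2760587 ] 0.012532741769331515 [ 0.15740347 -0.75636513 -0.93638093] (np.float64(414.20842544447964), np.float64(201.5285818382131)) (np.float64(323.2282920225536), np.float64(270.3136949986768))
```

View pics/c13.png

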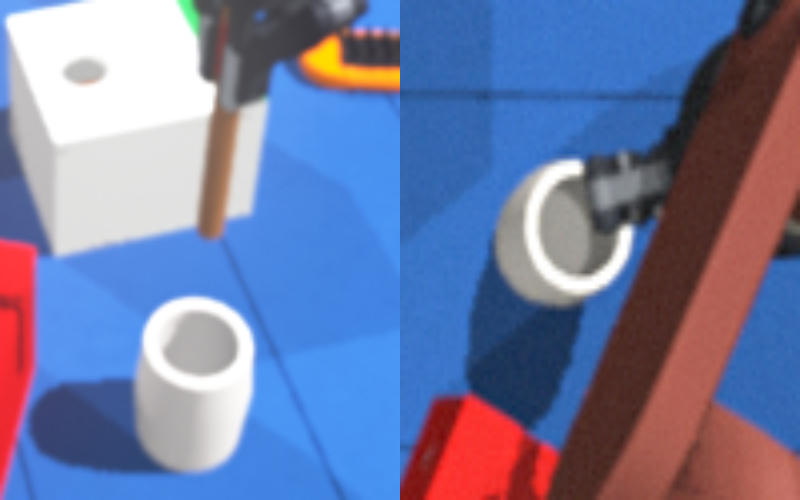

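The lower end is at (323,270), matching the prediction for the jar axis. Lowering.

```bash
python3 -m pendant '[0,0.015,0,0,0,0,0,0,0.04,0,0,0,0,0,0,0.065,0,0,0,0,0,0,0.09,0,0,0,0,0,0,0.115,0,0,0,0,0,0,0.135,0,0,0,0,0,0,0.15,0,0,0,0,0,0,0.16,0,0,0,0,0]'
python3 -m pendant '[0,0.002,0,0,0,0,0,0,0.004,0,0,0,0,0,0,0.006,0,0,0,0,0,0,0.007,0,0,0,0,0,0,0.007,0,0,0,0,0]'
python3 - <<'E'
from h import *
cv2.imwrite('pics/s11.png',robot.grab_frame('side'));crop('pics/s11.png','pics/c14.png',260,220,120,130,4)
E
```

```text
t: 11.35
eef_pos: [0.4899, -0.2081, 0.1142]
tool_rot: [-0.555, 0.556, -0.439, 0.436]
ft_force: [-0.0, 0.8, -0.5]
width: 0.0127
t: 11.77
eef_pos: [0.4915, -0.2104, 0.1102]
tool_rot: [0.555, -0.555, 0.437, -0.439]
ft_force: [0.4, 0.8, -0.5]
width: 0.0125
```

View pics/c14.png

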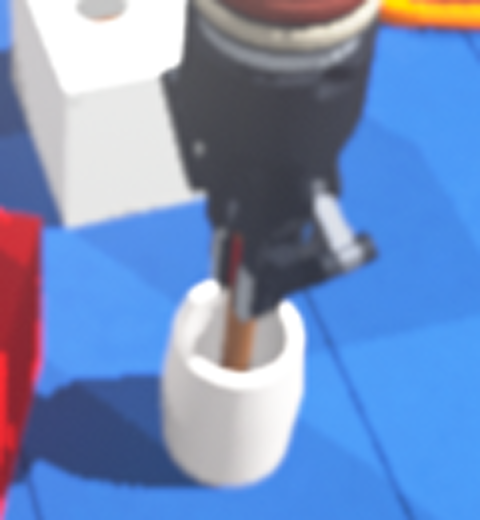

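```bash
python3 -m pendant '[0,0.001,0,0,0,0,0,0,0.002,0,0,0,0,0,0,0.002,0,0,0,0,0]'
python3 -m pendant '[0,0,0,0,0,0,0.2,0,0,0,0,0,0,0.25,0,0,0,0,0,0,0.35,0,0,0,0,0,0,0.5,0,0,0,0,0,0,0.7,0,0,0,0,0,0,1,0,0,0,0,0,0,1,0,0,0,0,0,0,1]'
python3 -m pendant '[0,0,0,0,0,0,1,0,0,0,0,0,0,1]'
python3 - <<'E'
from h import *
cv2.imwrite('pics/s12.png',robot.grab_frame('side'));crop('pics/s12.png','pics/c15.png',260,220,120,130,4)
E
```

```text
t: 12.07
eef_pos: [0.4908, -0.2101, 0.1073]
tool_rot: [0.555, -0.555, 0.438, -0.438]
ft_force: [-0.5, 0.4, -0.8]
width: 0.0124
t: 12.73
eef_pos: [0.4909, -0.2101, 0.1073]
tool_rot: [-0.555, 0.555, -0.438, 0.438]
ft_force: [-0.2, 0.1, -0.4]
width: 0.0854
t: 12.9
eef_pos: [0.4909, -0.2101, 0.1073]
tool_rot: [0.555, -0.555, 0.438, -0.438]
ft_force: [0.2, -0.3, -0.7]
width: 0.0852
```

View pics/c15.png

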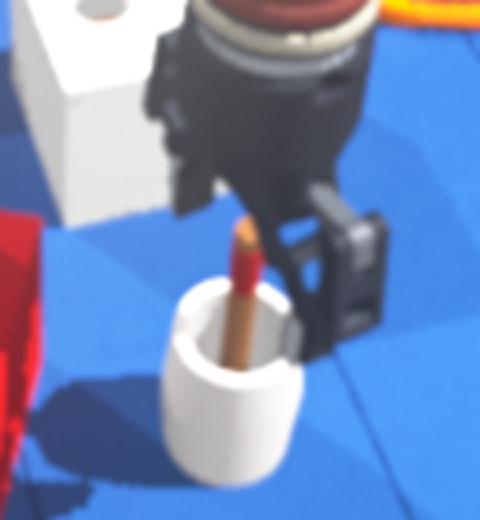

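The dowel stands free at (321,277). Backing straight up.

```bash
python3 -m pendant '[0,-0.008,0,0,0,0,1,0,-0.02,0,0,0,0,1,0,-0.04,0,0,0,0,1,0,-0.06,0,0,0,0,1,0,-0.08,0,0,0,0,1,0,-0.1,0,0,0,0,1,0,-0.12,0,0,0,0,1,0,-0.14,0,0,0,0,1]'
python3 -m pendant '[0,0,0,0,0,0,1,0,0,0,0,0,0,1,0,0,0,0,0,0,1,0,0,0,0,0,0,1,0,0,0,0,0,0,1,0,0,0,0,0,0,1]'
python3 - <<'E'
from h import *
cv2.imwrite('pics/s13.png',robot.grab_frame('side'));crop('pics/s13.png','pics/c16.png',220,100,160,250,2.4)
cv2.imwrite('pics/t13.png',robot.grab_frame('top'))
E
```

```text
t: 13.62
eef_pos: [0.4911, -0.2102, 0.25]
tool_rot: [0.555, -0.555, 0.437, -0.439]
ft_force: [0.5, -0.9, 0.0]
width: 0.0856
t: 14.12
eef_pos: [0.4902, -0.2097, 0.2459]
tool_rot: [-0.555, 0.555, -0.439, 0.437]
ft_force: [-0.1, -0.3, 0.0]
width: 0.0853
```

View pics/c16.png

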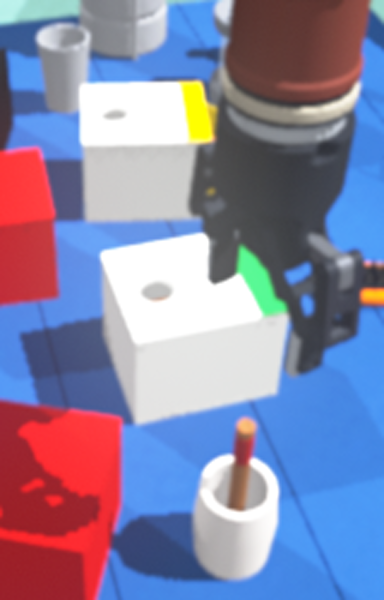

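View pics/t13.png

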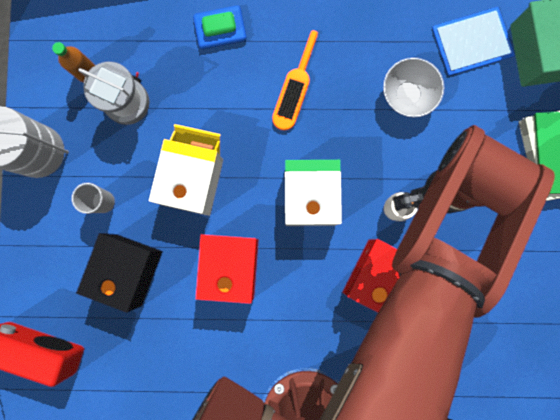

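The dowel stands in the upright jar, its top at about (322,279) in the side view. The yellow bin is still open at (195,137) in the top view, and the gripper is clear of everything.

```bash
python3 -c "
from station import robot
print(robot.job_done())"
```

```text
the job is handed in; nothing more can be done
None
```

I took the dowel out of the white jar and pushed it down the hole of the yellow organiser. The push was about 52 mm deep and met about 4 N. The catch let go and the bin swung open. I then stood the dowel back in the jar, let go, backed the gripper straight up and handed in at about 14 s of the 51 s allowed.

- **Last pictures:** the dowel stands upright in the jar with the same end up, and the jar looks upright at its original spot. The yellow bin is still open, and the gripper is about 10 cm above the dowel. I judged the bin open from the pictures and did not measure its angle.
- **Small disagreements:** with the dowel held above the hole, the two camera views put its lower end about 3 to 4 mm off the tool axis in y. I corrected 2 mm of that, well within the 9 mm clearance. Force readings showed no contact with the jar floor before I released, so the dowel may have dropped a millimetre or so. No check failed.

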